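Set the slicing guide's thickness stop and tighten its wing nut

ROBOT

A 6-joint arm with a two-finger parallel gripper is mounted at the origin on a cart in front of the work surface, level with it; the furniture and walls round the work are solid. World frame = base frame: x ahead of the robot, y to its left, z up, the work surface at z = 0. Lengths are in m, angles in rad, forces in N, time in s.
With the tool pointing down it reaches from about 0.275 to 0.725 m from the base axis. Payload 15.9 kg.
Tool frame: the origin (TCP) lies at the very end of the fingers, on their centre line; the grasp point (between the pads) lies 19 mm behind it; z points along the fingers, y is the direction in which the jaws open and shut (so a half turn about z gives the same grasp; the last joint's range is limited). The gripper opens to 85 mm and grips with 20 to 120 N. Pads are 22 mm wide; open, the fingers measure 114 mm over their backs; the gripper's body (76 mm by 85 mm) begins 54 mm behind the grasp point. The pads swing forward as they close: fully open they stand 13 mm farther back than shut.
Start: joints at [-1.102, 0.213, -0.034, 1.323, 0, 1.571], TCP at [0.226, -0.446, 0.231] pointing down, gripper open.
Joint ranges: [-2.98, 2.98], [-0.74, 1.72], [-1.14, 1.35], [-2.1, 2.04], [-1.57, 1.44], [-3.14, 3.14]. Speed limits (rad/s): [1.89, 1.89, 2.39, 2.57, 3.14, 3.14].

INTERFACE

Orientations are given as a unit quaternion [x, y, z, w].
In Python, from rig import move_ptp, move_linear, move_joints, let_go, gripper_close, pause, solve_ik, observe, read_camera, camera_model, IKError, close_job gives the robot as it stands. Calls block until the motion is done:
- move_ptp(position, orientation): joint-space move of the TCP to a pose.
- move_linear(position, orientation=None, vel=0.15): straight line of the TCP; orientation=None keeps the orientation; vel is the mean speed in m/s.
- move_joints(angles): joint-space move.
- let_go() and gripper_close(): open the fingers fully, or close them until they stop; the grip force is fixed at half the most.
- pause(seconds).
- solve_ik(position, orientation): joint angles nearest the present ones, or None.
- observe(): the state.
- read_camera(name): name is "scene" or "top"; returns (picture, depth): 480x640x3 uint8, red, green, blue; 480x640 float32, m along the optical axis (not along the pixel's ray), 0 where there is no reading.
- camera_model(name): a dict with "mtx" (3x3 intrinsics, pixels), "R" (3x3) and "t" (3): a world point X has camera coordinates R X + t. Camera axes: x right, y down, z forward; pixel columns grow to the right and rows downward; lengths in m; the calibration is good to about 2 mm. A picture is of the moment at which its call begins. camera_model takes no time and is no camera call.
A pose or a line that the arm cannot do raises IKError and nothing moves.
- close_job(): hands the job in, once; it reports no verdict.
The state is a dict: "time": time; "joint_pos": joint angles; "dq": joint speeds; "joint_torque": joint torques, N m; "ee_pos": TCP position; "orientation": TCP orientation; "wrist_force": force on the tool from outside, world axes, zero at the start; "torque": the same for the moment, N m; "width": opening from 0.0 (shut) to 1.0 (fully open).
Only numpy, scipy, OpenCV 4.12 (cv2) and the standard library are available. Lean on these libraries where they do the work, as an engineer would, in place of code of your own. Each camera call takes 0.05 s, during which the arm holds its last target.

TASK

Set up the wooden slicing guide: push the sliding stop block along the base until its front face, the one towards the knife slots, is level with the red marker, then turn the loose black wing nut on top of it clockwise (seen from above) with repeated fingertip strokes on its wings until it is fully home, leaving the block at the marker. Use only light fingertip pushes: do not pinch or force the block or the nut, do not lift or shove the guide, and leave the marker and the other things where they are.

Things in the scene. Friction and masses are not known exactly. Their poses are not given: they have to be found in the camera images.
- guide: slicing guide: loose wooden base 150 x 340 x 22 mm high, 2 to 3 kg. Origin under its centre; y axis: the direction to push the stop block (towards the knife slots); x axis points away from the robot, z up. Four knife posts 16 x 16 mm stand on it at x = +-62 mm, y = 99 and 121 mm, up to z = 81 mm
- stop_edge (a point): lower edge of the pale wooden stop block's front face (+y face, towards the knife slots), at its end near the robot; axes as the guide's. The block reaches from here 110 mm along +x and 66 mm along -y; it stands on the base, flat top 66 mm above the worktop. It slides only along the guide's y, against about 6 N of friction
- rest_top (a point): top centre of the hand rest, an upright wooden plate on the stop block, 16 mm in x, 66 mm in y, top 110 mm above the worktop; axes as the guide's. It stands beyond the nut as seen from the robot, its near face 38 mm from the nut's axis, so no fingertip fits between it and the nut
- mark (a point): tip of the red marker tab on the base's edge near the robot (red bar 3 mm wide, 21 mm long, lying across the edge, 25 mm above the worktop); axes as the guide's. The stop block is set when stop_edge has the same y in the guide's frame as this point
- stop_block (a joint): how far the stop block has been pushed along the guide's +y (m), 0 to 0.15; stays where it is left
- wing_nut (a joint): angle of the wing nut (rad): grows as it is turned clockwise seen from above (tightening); 9.0 is fully home, at a hard stop; starts between 0 and 2.5. Turns easily (about 0.02 N m of friction) and stays where it is left
- nut_wings (a point): centre of the black wing nut, on its vertical axis, half-way up the wings, 89 mm above the worktop when home (6 mm higher at 0). x axis along one wing, the other opposite. Wings: upright blades 7 to 9 mm thick, reaching 32 mm from the axis, from 12 mm below this point to 14 mm above; hub radius 11 mm. The axis lies 43 mm along +x and 33 mm along -y from stop_edge
- lemon: lemon, a bystander to be left alone
- garlic: garlic, a bystander to be left alone
- mill_dark: dark pepper mill, a bystander to be left alone
- mill_pale: pale salt mill, a bystander to be left alone
- peeler: peeler, a bystander to be left alone
- marker: the red marker tab itself, a stiff clip on the edge of the base, to be left alone

How it is judged:
On the way, in this order (a step that is already met when the one before it is completed fails the run):
1. the stop block's front face is level with the red marker while the nut is still loose (y of stop_edge in the frame of mark between -0.005 and 0.005 m and value of joint wing_nut below 8 rad), for 0.2 s.
2. the wing nut is turned fully home (value of joint wing_nut above 8.65 rad), for 0.2 s.
At the end, for the whole second after the job is handed in: the stop block's front face is within 5 mm of the red marker, the wing nut is within 0.35 rad (20 degrees) of its hard stop, and the guide is at rest (y of stop_edge in the frame of mark between -0.005 and 0.005 m and value of joint wing_nut above 8.65 rad and linear speed of guide below 0.01 m/s); the robot touches nothing.
It fails at once if the wing nut is pinched or forced (more than 30 N on it) (contact force between the fingers and wing_nut above 30 N).
It fails at once if the stop block is pinched or forced (more than 35 N on it) (contact force between the fingers and stop_block above 35 N).
It fails at once if the guide is lifted, tipped or shoved (raised 10 mm, tilted 0.08 rad, or moved more than 30 mm) (height (world z) of guide above 0.01 m or angle between guide's own z axis and vertical above 0.08 rad or distance of guide from where it was at the start of the episode above 0.03 m).
It fails at once if the red marker is pushed (more than 12 N) (contact force between the fingers and marker above 12 N).
It fails at once if a bystander (lemon, garlic, mill, peeler) is moved more than 20 mm (distance of any of lemon, garlic, mill_dark, mill_pale, peeler from where it was at the start of the episode above 0.02 m).
It also fails if it takes over 64 s, if anything falls off the work surface, if the arm or the gripper's body presses on something with over 40 N, if the wrist force passes 120 N, or if a joint passes its speed limit or range.

## Working session

There is one attempt and no reset: what is moved stays moved. The work goes in short steps, each a Python script; the robot and the scene stay as the last script left them, time stands still between calls to the robot, and variables do not carry over. Pictures are saved under pics/ and viewed, and the job is handed in when it is done.

```bash
ls; mkdir -p pics; python3 - <<'E'
from rig import *
import cv2,numpy as np
for n in("scene","top"):
    p,d=read_camera(n); cv2.imwrite(f"pics/{n}0.png",p[:,:,::-1]); np.save(f"/tmp/{n}.npy",d)
    m=camera_model(n); print(n,m)
print(observe())
E
```

```text
pics
scene {'mtx': array([[433.17511497,   0.        , 320.35105416],
       [  0.        , 433.17511497, 235.99315333],
       [  0.        ,   0.        ,   1.        ]]), 'R': array([[-0.745337  , -0.66667899,  0.00344661],
       [-0.27722508,  0.30522354, -0.91103504],
       [ 0.60631594, -0.67998361, -0.41231453]]), 't': array([0.44509452, 0.25988143, 0.81196935])}
top {'mtx': array([[480.55618993,   0.        , 317.52969824],
       [  0.        , 480.55618993, 240.48025874],
       [  0.        ,   0.        ,   1.        ]]), 'R': array([[ 0.00282729, -0.99735026,  0.07269439],
       [-0.99250534, -0.01167972, -0.1216418 ],
       [ 0.12216853, -0.07180565, -0.98990848]]), 't': array([-0.00298802,  0.58511992,  1.16356362])}
{'time': 0.1, 'joint_pos': array([-1.10195691e+00,  2.13340623e-01, -3.49666989e-02,  1.32349664e+00,
        1.15430928e-05,  1.57076850e+00]), 'dq': array([-1.51950725e-04, -6.53171516e-05,  1.77467002e-03,  8.19544340e-04,
        4.12045472e-04,  9.12294887e-04]), 'joint_torque': array([ 4.79172149e-05, -6.87247038e+01,  4.87808526e+01,  1.22715367e-02,
       -1.40475431e-04,  1.07951685e-06]), 'ee_pos': array([ 0.22579569, -0.44578206,  0.23086059]), 'orientation': array([ 9.72645940e-01,  2.32292102e-01, -1.11405878e-04, -4.91381475e-04]), 'wrist_force': array([0.75156421, 0.24280472, 0.54830199]), 'torque': array([-0.0088576 ,  0.01386164, -0.02921553]), 'width': 0.99933285449099}
```

View pics/scene0.png

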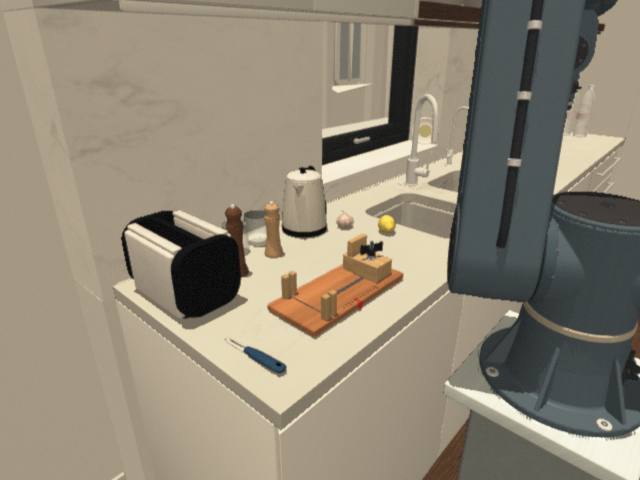

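View pics/top0.png

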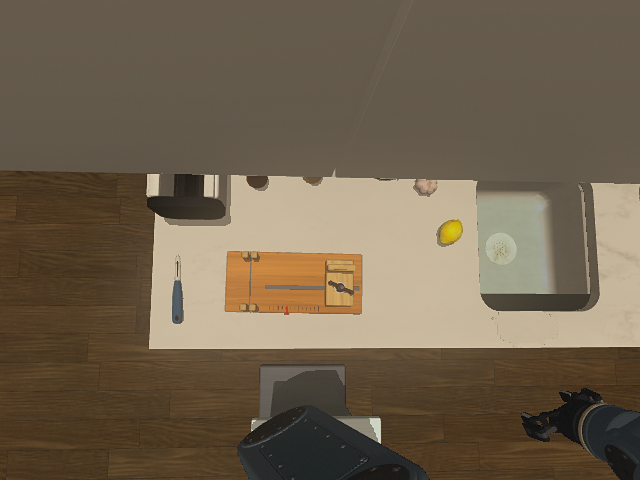

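```bash
python3 - <<'E'
import cv2,numpy as np
a=cv2.imread("pics/top0.png")[240:325,215:375]; cv2.imwrite("pics/z1.png",cv2.resize(a,None,fx=5,fy=5,interpolation=cv2.INTER_CUBIC))
a=cv2.imread("pics/scene0.png")[220:335,260:415]; cv2.imwrite("pics/z2.png",cv2.resize(a,None,fx=5,fy=5,interpolation=cv2.INTER_CUBIC))
E
cat > h.py <<'E'
import numpy as np,cv2
from rig import *
def ray(name,u,v,z):
    m=camera_model(name);R=m["R"];c=-R.T@m["t"]
    d=R.T@np.linalg.inv(m["mtx"])@np.array([u,v,1.]);return c+d*(z-c[2])/d[2]
def proj(name,X):
    m=camera_model(name);p=m["mtx"]@(m["R"]@np.array(X)+m["t"]);return p[:2]/p[2]
E
python3 - <<'E'
from h import *
d=np.load("/tmp/top.npy")
for n in("top","scene"):
    m=camera_model(n);print(n,-m["R"].T@m["t"])
for u,v in [(300,100),(300,165),(250,182),(294,280)]:
    m=camera_model("top");x=np.linalg.inv(m["mtx"])@[u,v,1]*d[v,u];print(u,v,m["R"].T@(x-m["t"]))
E
```

```text
top [0.43859223 0.08740438 1.22321375]
scene [-0.08851889  0.76953908  0.57001378]
300 100 [0.5939272  0.07534168 0.86257661]
300 165 [0.59331298 0.06870705 0.68135411]
250 182 [0.73340609 0.17220428 0.02558939]
294 280 [0.48701165 0.05872769 0.02081872]
```

View pics/z1.png

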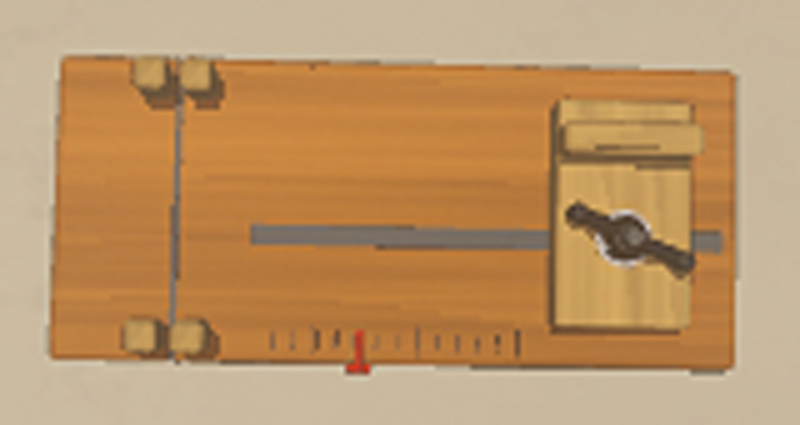

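View pics/z2.png

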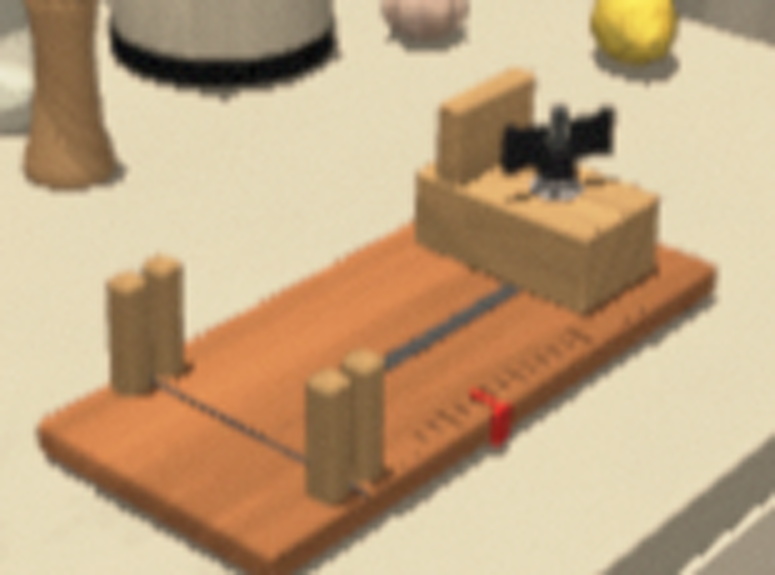

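```bash
cat >> h.py <<'E'
def blobs(mask,minA=4):
    n,l,s,c=cv2.connectedComponentsWithStats(mask.astype(np.uint8));return [(s[i],c[i]) for i in range(1,n) if s[i][4]>=minA]
E
python3 - <<'E'
from h import *
a=cv2.imread("pics/top0.png");h=cv2.cvtColor(a,cv2.COLOR_BGR2HSV)
for nm,(u,v) in dict(base=(270,270),basenear=(240,290),block=(333,298),blockside=(326.5,298),rest=(340,268),wing=(335,286),red=(286,311),counter=(300,330),post=(244,307)).items(): print(nm,h[int(v),int(u)])
roi=np.zeros(h.shape[:2],bool);roi[240:325,215:375]=1
S=h[...,1].astype(int);H=h[...,0].astype(int);V=h[...,2].astype(int)
base=(S>85)&roi
cs,_=cv2.findContours(base.astype(np.uint8),cv2.RETR_EXTERNAL,cv2.CHAIN_APPROX_NONE);c=max(cs,key=cv2.contourArea)
r=cv2.minAreaRect(c);print(r)
for p in cv2.boxPoints(r):print(p,ray("top",*p,0.022))
red=roi&(S>170)&((H<6)|(H>174));ys,xs=np.nonzero(red);print("red",list(zip(xs,ys)))
s=cv2.imread("pics/scene0.png");hs=cv2.cvtColor(s,cv2.COLOR_BGR2HSV).astype(int)
m=(hs[...,1]>170)&((hs[...,0]<5)|(hs[...,0]>174));m[:,:300]=0;m[:290]=0;m[315:]=0;m[:,380:]=0;ys,xs=np.nonzero(m);print("reds",list(zip(xs,ys)))
print(S[298,318:360]);print(H[298,318:360]);print(V[298,318:360])
E
```

```text
base [ 15 173 201]
basenear [ 14 164 184]
block [ 18 138 201]
blockside [ 18 139 183]
rest [ 18 135 195]
wing [13 96 88]
red [  5 200 191]
counter [ 19  57 200]
post [ 18 137 197]
((293.4773254394531, 283.122802734375), (136.5513458251953, 62.225765228271484), 1.4878674745559692)
[224.41681 312.4524 ] [0.40683455 0.22805633 0.022     ]
[226.03253 250.24762] [0.55971072 0.2280932  0.022     ]
[362.53784 253.79321] [ 0.55419689 -0.11417127  0.022     ]
[360.92212 315.998  ] [ 0.39839649 -0.10874944  0.022     ]
red [(np.int64(286), np.int64(307)), (np.int64(286), np.int64(308)), (np.int64(286), np.int64(309)), (np.int64(286), np.int64(310)), (np.int64(286), np.int64(311)), (np.int64(286), np.int64(312)), (np.int64(284), np.int64(313)), (np.int64(285), np.int64(313)), (np.int64(286), np.int64(313)), (np.int64(287), np.int64(313)), (np.int64(288), np.int64(313))]
reds [(np.int64(355), np.int64(299)), (np.int64(356), np.int64(299)), (np.int64(358), np.int64(300)), (np.int64(359), np.int64(301)), (np.int64(360), np.int64(301)), (np.int64(361), np.int64(301)), (np.int64(359), np.int64(302))
[... 414 characters left out ...]
)), (np.int64(358), np.int64(306)), (np.int64(359), np.int64(306)), (np.int64(360), np.int64(306)), (np.int64(358), np.int64(307)), (np.int64(359), np.int64(307)), (np.int64(360), np.int64(307)), (np.int64(359), np.int64(308))]
[172 173 176 174 173 176 158 125 139 139 139 138 140 136 140 138 138 138
 137 136 135 135 139 138 139 139 135 137 138 136 135 135 137 138 127 168
 170 165 169 166 165 166]
[15 15 15 15 15 15 14 15 18 19 19 18 18 18 18 18 18 18 18 18 19 18 18 18
 18 18 18 18 18 18 19 18 18 18 20 15 15 15 15 15 15 15]
[187 187 187 189 189 193 152  98 183 202 207 201 201 203 198 201 205 207
 206 210 210 206 195 187 189 196 204 203 199 201 208 195 196 194 187 184
 185 184 184 184 184 183]
```

```bash
cat > meas.py <<'E'
from h import *
def sub(row,t,rising):
    pass
def measure(a):
    hsv=cv2.cvtColor(a,cv2.COLOR_BGR2HSV).astype(int);S=hsv[...,1];H=hsv[...,0];V=hsv[...,2]
    blk=(H>=17)&(S>115)&(S<150)&(V>150)
    blk[:240]=0;blk[325:]=0;blk[:,:262]=0;blk[:,375:]=0
    cs,_=cv2.findContours(blk.astype(np.uint8),cv2.RETR_EXTERNAL,cv2.CHAIN_APPROX_NONE);c=max(cs,key=cv2.contourArea)
    x,y,w,h=cv2.boundingRect(c);m=np.zeros(blk.shape,np.uint8);cv2.drawContours(m,[c],-1,1,-1)
    L=[];Rr=[]
    for v in range(y+h-13,y+h-3):
        u=np.nonzero(m[v])[0];L.append((u.min()-.5,v));Rr.append((u.max()+.5,v))
    L=np.mean(L,0);Rr=np.mean(Rr,0);Lw=ray("top",*L,.066);Rw=ray("top",*Rr,.066)
    bot=ray("top",x+w/2,y+h-.5,.066)
    dark=(V<115)&(cv2.erode(cv2.morphologyEx(m,cv2.MORPH_CLOSE,np.ones((15,15))),np.ones((3,3)))>0)
    red=(S>170)&((H<6)|(H>174));red[:295]=0;red[325:]=0;red[:,:225]=0;red[:,365:]=0
    ys,xs=np.nonzero(red)
    rb=ray("top",xs[ys<ys.max()].mean(),ys.min(),.025);
    return dict(front=Lw,back=Rw,near=bot,bbox=(x,y,w,h),mark=rb,redpx=(xs.mean(),ys.min(),ys.max()))
E
python3 - <<'E'
from meas import *
a=cv2.imread("pics/top0.png")
for k,v in measure(a).items():print(k,np.round(v,4))
# wing: dark pixels
hsv=cv2.cvtColor(a,cv2.COLOR_BGR2HSV).astype(int)
roi=hsv[280:298,322:362]
print("V");print(roi[...,2]); print("S");print(roi[...,1])
E
```

```text
front [ 0.4437 -0.0161  0.066 ]
back [ 0.4439 -0.0793  0.066 ]
near [ 0.4248 -0.0499  0.066 ]
bbox [326 273  27  33]
mark [0.4203 0.0779 0.025 ]
redpx [286. 307. 313.]
V
[[179 181 165 106 154 207 213 215 137 176 208 206 207 211 207 197 203 201
  197 195 194 198 205 206 193 191 199 201 202 199 191 153 179 178 178 178
  178 179 180 160]
 [181 183 165 106 171 209 180  78  87  82 142 212 212 214 210 197 203 202
  196 195 195 198 205 206 193 191 198 202 202 199 192 150 176 175 175 174
  174 174 174 158]
 [182 184 165 105 173 213  89  80 100  95  83  77 139 180 214 209 200 204
  204 198 197 199 206 207 201 193 197 202 202 199 191 150 175 174 175 175
  174 175 176 159]
 [183 185 167 104 173 213 105  79  92  90  86  87  84  79  87 167 130 105
   80 107 163 198 207 206 201 193 198 201 201 199 191 149 175 175 174 174
  174 174 178 159]
 [185 187 169 106 174 210 143 122  88  79  82  86  89  89  85  83  81  80
   85  83  74 163 203 207 202 193 198 200 202 199 191 154 181 181 181 180
  180 180 183 165]
 [192 193 174 106 175 207 215 141 139 143 121  89  82  86  86  89  86  96
   98 104  96  73 203
[... 4385 characters left out ...]
 168 167 166
  165 166 167 171]
 [170 171 157 129 140 136 139 138 137 137 139 139 138 135 137 138 137 141
  139 140 140 140 136 139 138 136 137 134 121 122 120 159 167 163 164 163
  162 164 165 173]
 [174 170 153 126 144 138 139 139 138 138 138 140 136 135 134 138 135 136
  142 140 140 139 136 138 138 138 137 139 130 130 135 154 164 166 165 162
  164 168 169 174]
 [169 171 157 124 140 139 137 140 139 137 140 138 137 135 137 138 134 134
  139 139 138 137 135 138 139 135 136 137 135 136 136 160 168 169 167 165
  166 163 165 175]
 [173 176 159 122 142 141 137 139 138 138 142 136 138 137 134 137 132 135
  139 138 139 137 135 138 136 136 136 138 137 137 125 166 166 169 167 165
  165 167 168 177]]
```

```bash
python3 - <<'E'
from meas import *
a=cv2.imread("pics/top0.png")
V=cv2.cvtColor(a,cv2.COLOR_BGR2HSV)[...,2].astype(int)
m=(V<128)[280:296,327:355]
m[:, -3:]=m[:, -3:]&(V[280:296,352:355]<108)
ys,xs=np.nonzero(m);ys+=280;xs+=327
P=np.array([ray("top",u,v,.106)[:2] for u,v in zip(xs,ys)])
mu=P.mean(0);w,e=np.linalg.eigh(np.cov((P-mu).T));d=e[:,1];t=(P-mu)@d
print("ctr",mu,"ang",np.degrees(np.arctan2(d[1],d[0])),t.min(),t.max(), "mid",mu+d*(t.min()+t.max())/2)
print("mark scene",ray("scene",355.5,299,.025),ray("scene",360,301.5,.025))
b=cv2.imread("pics/scene0.png")
# nut in scene
Vs=cv2.cvtColor(b,cv2.COLOR_BGR2HSV)[...,2];ys,xs=np.nonzero(Vs[238:262,355:388]<45);print("scene nut",xs.min()+355,xs.max()+355,ys.min()+238,ys.max()+238)
for X in[(0.468,-0.0485,.092),(0.4248,-.0155,.022),(0.4248,-.0155,.066)]:print(proj("scene",X),proj("top",X))
E
```

```text
ctr [ 0.46710478 -0.04768774] ang 66.82711318296278 -0.03189612440699941 0.03181054788797734 mid [ 0.46708794 -0.04772707]
mark scene [0.41742739 0.07926549 0.025     ] [0.40335958 0.08070267 0.025     ]
scene nut 361 381 243 255
[371.55181112 248.51121178] [340.17372502 287.13124683]
[376.52410268 283.45327111] [323.67190051 305.23915704]
[377.55441493 267.77876963] [325.23944009 305.4550852 ]
```

```bash
cat >> h.py <<'E'
from scipy.spatial.transform import Rotation as Rn
def down(a):
    """tool down, jaw axis (tool y) at world yaw a"""
    y=np.array([np.cos(a),np.sin(a),0]);z=np.array([0,0,-1.]);x=np.cross(y,z)
    return Rn.from_matrix(np.stack([x,y,z],1)).as_quat()
def st(tag=""):
    o=observe();print(tag,"t%.2f"%o["time"],np.round(o["ee_pos"],4),"F",np.round(o["wrist_force"],1),"q6 %.2f"%o["joint_pos"][5],"w%.2f"%o["width"]);return o
E
python3 - <<'E'
from h import *
for a in (0,np.pi):
    print(a,[None if q is None else np.round(q,2) for q in (solve_ik(p,down(a)) for p in [(.475,-.14,.2),(.475,-.14,.047),(.478,0,.047)])])
gripper_close();st()
E
```

```text
0 [array([-0.29,  0.21, -0.12,  1.24,  0.  ,  1.28]), array([-0.29,  0.32, -0.38,  0.87,  0.  ,  1.28]), array([ 0.  ,  0.29, -0.43,  0.86,  0.  ,  1.57])]
3.141592653589793 [array([-0.29,  0.21, -0.12,  1.24,  0.  , -1.86]), array([-0.29,  0.32, -0.38,  0.87,  0.  , -1.86]), array([ 0.  ,  0.29, -0.43,  0.86,  0.  , -1.57])]
 t0.87 [ 0.2259 -0.446   0.2313] F [-0.6  0.3  0.3] q6 1.57 w-0.00
```

```bash
python3 - <<'E'
from h import *
q=down(-0.02)
move_ptp((.475,-.14,.16),q);st()
move_linear((.475,-.13,.047),vel=.12);o=st("down")
move_linear((.475,-.100,.047),vel=.08);o=st()
for y in (-.090,-.086,-.06,-.035,-.01):
    move_linear((.475+.02*(y+.1),y,.047),vel=.05);st()
for n in("scene","top"):
    p,d=read_camera(n); cv2.imwrite(f"pics/{n}1.png",p[:,:,::-1])
a=cv2.imread("pics/top1.png")[240:325,215:375]; b=cv2.imread("pics/scene1.png")[205:335,260:415]
cv2.imwrite("pics/z3.png",np.vstack([cv2.resize(a,(640,340)),cv2.resize(b,(310,260)).repeat(1,0) if 0 else cv2.copyMakeBorder(cv2.resize(b,(310,260)),0,0,0,330,0)]))
E
```

```text
t2.35 [ 0.4749 -0.1408  0.1602] F [-0.  -0.3 -0.2] q6 1.30 w-0.00
down t3.44 [ 0.4754 -0.1302  0.0476] F [ 0.3  0.8 -0.5] q6 1.32 w-0.00
 t3.97 [ 0.4751 -0.0996  0.0471] F [-0.1 -0.3 -0.3] q6 1.38 w0.00
 t4.32 [ 0.4752 -0.0897  0.047 ] F [ 0.  -0.1  0.7] q6 1.40 w-0.00
 t4.57 [ 0.4752 -0.0859  0.047 ] F [ 0.2 -1.4  0.6] q6 1.41 w-0.00
 t5.23 [ 0.4758 -0.0598  0.047 ] F [-0.1  0.1  0.1] q6 1.47 w-0.00
 t5.88 [ 0.4763 -0.0349  0.047 ] F [ 1.  -0.2  0. ] q6 1.52 w0.00
 t6.53 [ 0.4768 -0.0099  0.047 ] F [-0.2  0.5 -1.1] q6 1.57 w-0.00
```

View pics/z3.png

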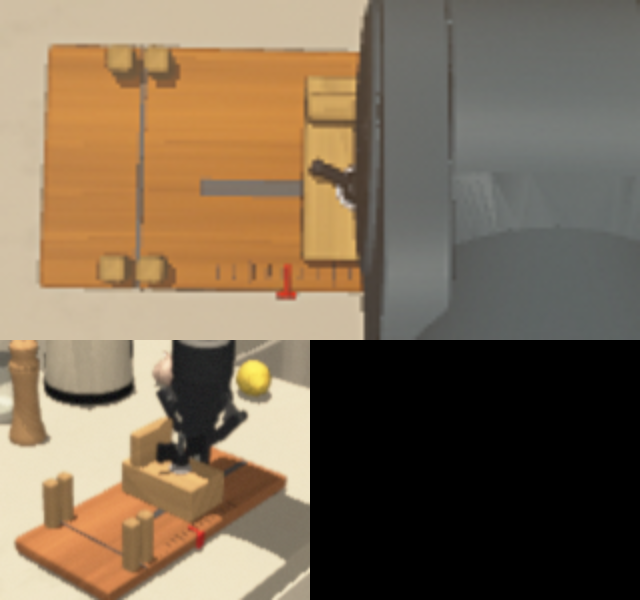

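```bash
python3 - <<'E'
from meas import *
a=cv2.imread("pics/top1.png")
m=measure(a)
for k,v in m.items():print(k,np.round(v,4))
h=cv2.cvtColor(a,cv2.COLOR_BGR2HSV)
for v in (296,300,303):print(h[v,286:296].tolist())
for v in (308,310,311):print(h[v,283:291].tolist())
b=cv2.imread("pics/top0.png")
for im in (a,b): # posts, guide shift check
    g=cv2.cvtColor(im,cv2.COLOR_BGR2HSV)[...,1].astype(int); print([np.interp(115,g[v,222:232],np.arange(222,232)) for v in (270,280,290)])
E
```

```text
front [0.4458 0.0678 0.066 ]
back [0.4459 0.0377 0.066 ]
near [0.4269 0.0509 0.066 ]
bbox [291 271  13  34]
mark [0.4228 0.078  0.025 ]
redpx [286. 306. 313.]
[[15, 172, 188], [15, 172, 190], [15, 173, 190], [15, 174, 193], [14, 142, 120], [18, 139, 197], [19, 138, 207], [19, 136, 212], [19, 139, 205], [18, 136, 207]]
[[15, 171, 192], [15, 171, 192], [15, 174, 192], [15, 175, 194], [15, 145, 142], [18, 139, 198], [19, 139, 207], [19, 139, 211], [18, 138, 204], [18, 139, 206]]
[[15, 170, 186], [15, 170, 186], [15, 171, 186], [15, 173, 189], [17, 132, 122], [19, 138, 203], [19, 138, 211], [19, 136, 213], [19, 135, 209], [18, 137, 210]]
[[15, 172, 194], [15, 172, 193], [15, 148, 167], [3, 193, 181], [8, 191, 178], [16, 170, 190], [15, 172, 191], [14, 151, 165]]
[[15, 170, 190], [15, 173, 189], [16, 170, 189], [5, 202, 194], [9, 181, 162], [15, 173, 190], [15, 174, 190], [15, 173, 189]]
[[15, 178, 188], [15, 173, 186], [16, 170, 186], [4, 200, 196], [8, 180, 160], [15, 169, 187], [15, 170, 187], [15, 173, 187]]
[np.float64(225.89333333333335), np.float64(225.61261261261262), np.float64(225.39473684210526)]
[np.float64(225.88), np.float64(225.59459459459458), np.float64(225.35526315789474)]
```

```bash
python3 - <<'E'
from h import *
move_linear((.477,-.0010,.047),vel=.03);st()
move_linear((.476,-.030,.047),vel=.1)
move_linear((.476,-.04,.125),vel=.15)
move_linear((.476,-.17,.135),vel=.2);st()
for n in("scene","top"):
    p,d=read_camera(n); cv2.imwrite(f"pics/{n}2.png",p[:,:,::-1])
from meas import measure
a=cv2.imread("pics/top2.png")
for k,v in measure(a).items():print(k,np.round(v,4))
h=cv2.cvtColor(a,cv2.COLOR_BGR2HSV)
for v in (296,300,303):print(h[v,282:292].tolist())
b=cv2.imread("pics/scene2.png")[205:335,260:415];a=a[240:325,215:375]
cv2.imwrite("pics/z4.png",np.vstack([cv2.resize(a,(640,340)),cv2.copyMakeBorder(cv2.resize(b,(310,260)),0,0,0,330,0)]))
E
```

```text
t7.08 [ 0.477  -0.0011  0.047 ] F [-1.1 -1.5  1.2] q6 1.59 w0.00
 t9.00 [ 0.4757 -0.1692  0.1345] F [-0.5  1.4  0.5] q6 1.25 w-0.00
front [0.4458 0.0773 0.066 ]
back [0.446  0.0159 0.066 ]
near [0.4269 0.0426 0.066 ]
bbox [287 271  28  34]
mark [0.4203 0.0779 0.025 ]
redpx [286. 307. 313.]
[[15, 170, 196], [15, 168, 197], [15, 171, 197], [15, 170, 198], [15, 165, 170], [18, 135, 197], [19, 136, 216], [19, 135, 221], [18, 133, 215], [19, 136, 214]]
[[15, 166, 191], [16, 170, 201], [15, 169, 201], [16, 172, 202], [14, 166, 175], [19, 134, 201], [19, 132, 213], [19, 133, 221], [18, 134, 213], [18, 135, 214]]
[[15, 168, 194], [15, 170, 194], [15, 166, 195], [15, 170, 197], [14, 153, 150], [18, 135, 197], [19, 134, 217], [19, 133, 224], [19, 134, 217], [19, 132, 217]]
```

View pics/z4.png

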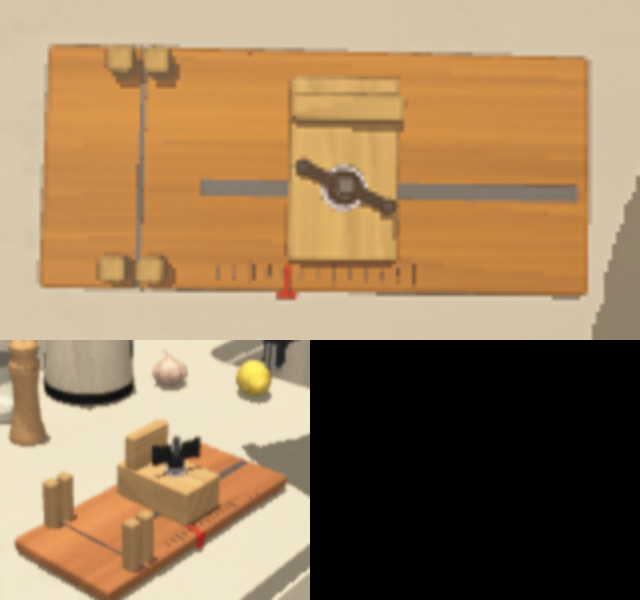

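```bash
cat > nut.py <<'E'
from meas import *
def wing(a):
    """wing centre & angle (deg) from top image, near axis c0"""
    V=cv2.cvtColor(a,cv2.COLOR_BGR2HSV)[...,2].astype(int)
    u0,v0=proj("top",(.469,.0447,.105)).round().astype(int)
    yy,xx=np.mgrid[:480,:640];m=(V<120)&(np.hypot(xx-u0,yy-v0)<15)
    n,l,s,c=cv2.connectedComponentsWithStats(m.astype(np.uint8));k=1+np.argmax(s[1:,4])
    ys,xs=np.nonzero(l==k)
    P=np.array([ray("top",u,v,.104)[:2] for u,v in zip(xs,ys)])
    mu=P.mean(0);w,e=np.linalg.eigh(np.cov((P-mu).T));d=e[:,1];t=(P-mu)@d
    return mu,np.degrees(np.arctan2(d[1],d[0]))%180,t.min(),t.max(),(mu+d*(t.min()+t.max())/2)
C=np.array([.4693,.0447]);Rr=.026;S0=.0160;Z=.082
def pose(al,s=S0,z=Z,c=C):
    a=np.radians(al);e=np.array([np.cos(a),np.sin(a)]);n=np.array([-e[1],e[0]])
    p=c+Rr*e+s*n;return (p[0],p[1],z),down(a)
def stroke(a0,a1,step=15,vel=.035,fmax=None):
    b=a0
    while b>a1+1e-6:
        b=max(a1,b-step);p,q=pose(b);move_linear(p,q,vel=vel)
        o=observe();f=np.hypot(*o["wrist_force"][:2]);print("%.0f:%.1f"%(b,f),end=" ")
        if fmax and f>fmax:break
    print();return b
def look(k):
    for n in("scene","top"):
        p,d=read_camera(n); cv2.imwrite(f"pics/{n}{k}.png",p[:,:,::-1])
    a=cv2.imread(f"pics/top{k}.png")[240:325,215:375];b=cv2.imread(f"pics/scene{k}.png")[195:335,260:415]
    cv2.imwrite(f"pics/zz{k}.png",np.vstack([cv2.resize(a,(640,340)),cv2.copyMakeBorder(cv2.resize(b,(310,280)),0,0,0,330,0)]))
E
python3 - <<'E'
from nut import *
for f in("top2",):
    print(wing(cv2.imread(f"pics/{f}.png")))
for al in (260,247,150,60):
    q=solve_ik(*pose(al));print(al,None if q is None else np.round(q,2))
E
```

```text
(array([0.46891373, 0.04495397]), np.float64(65.86194286956655), np.float64(-0.03126508793058619), np.float64(0.03095593892796063), array([0.46885052, 0.04481291]))
260 [ 0.03  0.26 -0.37  0.95  0.   -2.93]
247 [ 0.03  0.24 -0.39  0.94  0.   -2.71]
150 [ 0.1   0.18 -0.47  0.92  0.   -0.95]
60 [ 0.16  0.24 -0.38  0.94  0.    0.68]
```

```bash
python3 - <<'E'
from nut import *
a0=246
p,q=pose(a0+4,s=.022,z=.135);move_ptp(p,q);st("above")
p,q=pose(a0+4,s=.022,z=Z);move_linear(p,q,vel=.12);st("in")
stroke(a0+4,a0-25,step=10,vel=.03)
b=stroke(a0-25,66);st("end")
p,q=pose(b+4,s=.024);move_linear(p,q,vel=.05)
p,q=pose(b+4,s=.03,z=.135);move_linear(p,q,vel=.15);st("up")
look(3);print(wing(cv2.imread("pics/top3.png")))
E
```

```text
above t12.44 [0.4811 0.0127 0.135 ] F [ 0.  -0.2  1.1] q6 -2.77 w-0.00
in t13.03 [0.4813 0.0127 0.0824] F [ 0.4  0.4 -0. ] q6 -2.77 w0.00
240:0.6 230:0.7 221:0.3 
206:1.0 191:0.2 176:0.4 161:0.3 146:0.6 131:0.3 116:0.6 101:0.3 86:1.1 71:0.3 66:0.4 
end t18.52 [0.4651 0.0749 0.082 ] F [-0.   0.4 -0.2] q6 0.57 w0.00
up t19.38 [0.4502 0.0794 0.1346] F [-0.4 -0.1 -0.7] q6 0.52 w0.00
(array([0.49093474, 0.04817883]), np.float64(99.82974854487954), np.float64(-0.030763346282390754), np.float64(0.030323847332396115), array([0.49097226, 0.0479623 ]))
```

View pics/zz3.png

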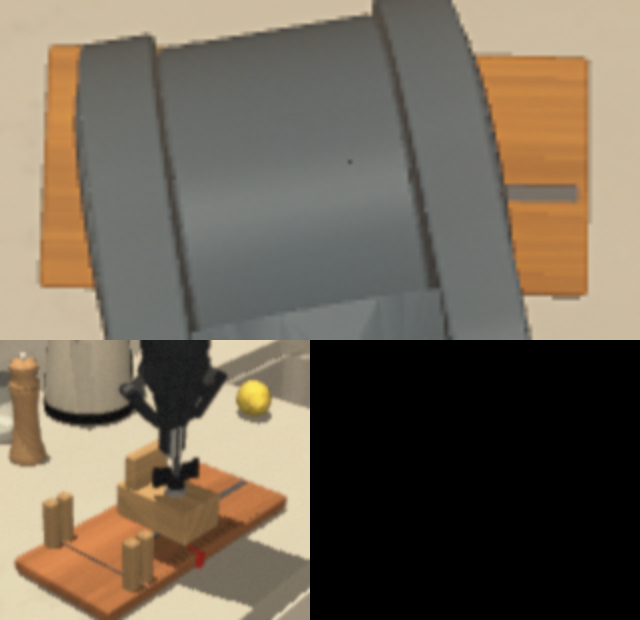

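```bash
python3 - <<'E'
from nut import *
move_ptp((.47,-.17,.14),down(np.radians(245)));st()
look(4);a=cv2.imread("pics/top4.png");print(wing(a))
m=measure(a);print(m["front"],m["mark"])
E
```

```text
t22.47 [ 0.47   -0.1699  0.14  ] F [-0.6  0.2 -0.6] q6 -3.05 w-0.01
(array([0.46874621, 0.04461746]), np.float64(69.96211657221727), np.float64(-0.030812553788867658), np.float64(0.030819260458451753), array([0.46874736, 0.04462061]))
[0.44580421 0.07734638 0.066     ] [0.42034752 0.0779451  0.025     ]
```

View pics/zz4.png

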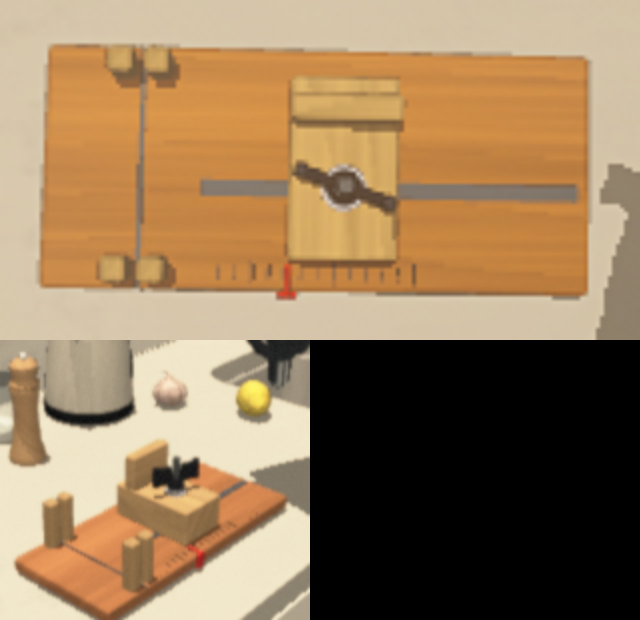

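```bash
sed -i 's/^C=.*;Rr/C=np.array([.4688,.0447]);Rr/' nut.py; python3 - <<'E'
from nut import *
p,q=pose(254,s=.022,z=.13);move_ptp(p,q)
p,q=pose(254,s=.022,z=Z);move_linear(p,q,vel=.12);st("in")
b=stroke(254,66,step=15,vel=.035,fmax=5);st("end")
p,q=pose(b+4,s=.024);move_linear(p,q,vel=.05)
p,q=pose(b+4,s=.03,z=.13);move_linear(p,q,vel=.15);st("up")
if b<67:
    p,q=pose(254,s=.022,z=.13);move_ptp(p,q);st("above")
E
```

```text
in t23.88 [0.483  0.013  0.0824] F [-0.3 -0.1  0.3] q6 -2.83 w0.00
239:0.9 224:0.8 209:1.2 194:0.2 179:0.1 164:0.1 149:0.4 134:0.1 119:0.3 104:0.8 89:0.8 74:0.1 66:0.7 
end t29.21 [0.4646 0.0748 0.082 ] F [-0.7  0.2 -0.5] q6 0.57 w0.00
up t30.03 [0.4499 0.0794 0.1299] F [ 0.   1.4 -0.4] q6 0.52 w0.00
above t32.86 [0.4828 0.0137 0.1299] F [ 0.1 -0.  -0.2] q6 -2.83 w0.00
```

```bash
python3 - <<'E'
from nut import *
p,q=pose(254,s=.022,z=.080);move_linear(p,q,vel=.12);st("in")
import nut; nut.Z=.080
def pz(al,s=S0,z=.080): return pose(al,s,z)
b=254;hit=0
while b>80:
    b-=5;p,q=pz(b);move_linear(p,q,vel=.03)
    o=observe();f=np.hypot(*o["wrist_force"][:2]);err=np.linalg.norm(o["ee_pos"][:2]-np.array(p[:2]))
    print("%.0f:%.1f/%.1f"%(b,f,err*1e3),end=" ")
    if f>2.5:
        pause(.05);f2=np.hypot(*observe()["wrist_force"][:2]);print("(%.1f)"%f2,end=" ")
        if f2>2.5: break
st("end")
E
```

```text
in t33.42 [0.4829 0.0137 0.0804] F [-0.2  0.4  0.4] q6 -2.83 w0.00
249:1.3/0.5 244:0.7/0.3 239:0.7/0.2 234:0.6/0.1 229:0.9/0.1 224:1.3/0.1 219:0.9/0.1 214:0.3/0.1 209:0.3/0.1 204:4.4/0.5 (4.2) end t36.16 [0.452  0.0193 0.0801] F [ 3.2 -2.8  0. ] q6 -1.95 w0.00
```

```bash
python3 - <<'E'
from nut import *
p,q=pose(206,s=.026,z=.080);move_linear(p,q,vel=.05)
p,q=pose(206,s=.030,z=.13);move_linear(p,q,vel=.15)
move_ptp((.46,-.16,.14),down(np.radians(220)));st()
look(5);a=cv2.imread("pics/top5.png");print(wing(a))
m=measure(a);print(m["front"],m["mark"])
E
```

```text
t37.72 [ 0.4594 -0.1598  0.1391] F [0.5 0.5 0.5] q6 -2.60 w-0.00
(array([0.46872352, 0.04504558]), np.float64(23.440905357968518), np.float64(-0.030929022124681328), np.float64(0.03133898252699647), array([0.46853545, 0.04496404]))
[0.44580421 0.07734638 0.066     ] [0.42034752 0.0779451  0.025     ]
```

View pics/zz5.png

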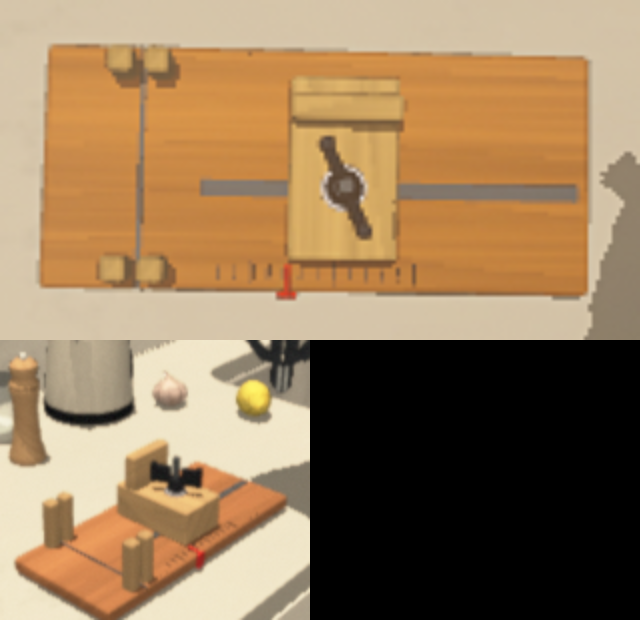

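```bash
python3 - <<'E'
from h import *
st();close_job()
E
```

```text
t37.82 [ 0.4598 -0.159   0.1395] F [-0.2  0.1 -1. ] q6 -2.60 w0.00
the job is handed in; nothing more can be done
```

I pushed the stop block to the red marker and turned the wing nut clockwise until it stopped, then handed the job in at 37.8 s of the 64 s allowed. `close_job` reports no verdict, so the results below are my own measurements.

- **Block:** I pushed it about 93 mm with the closed fingertips. In the last top image its front face is at y = 0.0773 m and the marker at 0.0779 m, so they agree to about 1 mm. Its measured position was the same before the nut strokes and after them.
- **Nut:** Three clockwise strokes turned it about 400° (7 rad) in total. The last stroke met a steady resistance of about 4 N, against 1.5 N at most while it turned freely, and I took that as the hard stop. That would put its starting angle near 2 rad, inside the stated 0 to 2.5.
- **Surroundings:** The guide did not visibly shift in the last images, and I saw no sign that the bystanders had moved. I measured the guide's edge only during the push, and I did not measure the bystanders. The arm had moved clear before I handed in.

**Less certain:**
- I inferred the hard stop from that one contact and did not push a second time to confirm it.
- After the first stroke the wing was about 4° short of the finger's commanded angle. After the last it was about 0.6° past it. My angles are therefore good to only a few degrees, against the 20° allowed.

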